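# Strip the bench mixer: undo the left-hand nut, take off the stirring disc

### The arm

A 7-joint arm with a two-finger parallel gripper is mounted at the origin on the work surface. World frame = base frame: x ahead of the robot, y to its left, z up, the work surface at z = 0. Lengths are in mm, angles in rad, forces in N, time in s.
With the tool pointing down it reaches from about 425 to 825 mm from the base axis. Payload 3.6 kg.
Tool frame: the origin (TCP) lies between the finger pads; the fingertips stand 17 mm ahead of it and the grasp point (between the pads) lies 2 mm behind it (manip.tcp_to_tips is the distance from the TCP to the fingertips, in mm); z points along the fingers, y is the line along which they close (so a half turn about z gives the same grasp; the last joint's range is limited). The gripper opens to 93 mm and grips with 3 to 60 N. Pads are 15 mm wide; open, the fingers measure 128 mm over their backs; the gripper's body (75 mm by 188 mm) begins 65 mm behind the grasp point.
Start: joints at [1.119, 0.615, -0.013, 1.423, 0.008, 1.103, -0.04], TCP at [268.489, -591.926, 235.64] pointing down, gripper open.
Joint ranges: [-3.12, 3.12], [-0.3, 2.06], [-1.34, 1.32], [0.26, 2.42], [-1.36, 4.5], [0.01, 1.98], [-2.84, 2.84]. Speed limits (rad/s): [2.79, 2.79, 3.14, 3.14, 3.14, 3.14, 3.14].

### API

Orientations are given as a rotation vector (axis times angle).
In Python, from cell import manip gives the robot as it stands.
- The arm moves only by the tool apply_moves, never from a script. Its argument "moves" is one flat list of numbers, 7 for each row, row after row: the gripper's target within -1 to 1 (shut at 1, half-way at 0, fully open at -1), then the shift along the tool's x, y, z in m, then the turn, a rotation vector about the tool's x, y, z in rad. In form: [jaw, tx, ty, tz, wx, wy, wz, jaw, tx, ty, tz, wx, wy, wz, ...]. A call has exactly 5 rows; each row is the pose to reach, as a shift and turn from the pose commanded when the call began, along the tool's axes at that moment; what a row does not reach only later rows make up. A row lasts 1/12 s, in which the tool goes at most 41.7 mm and 7.16 degrees, less where a joint would pass 70% of its speed; a pose out of reach is approached as far as the arm can. A call with a gripper value outside its range is refused whole. The fingers move at their own pace and stop on an object; "newtons" is the grip in N (left out, the last holds). Time passes only in rows, so rows that repeat a pose let the fingers close, or fill a call up. It gives the time, the measured TCP pose, the force, the opening and the grip force at its end, in the units of the state.
- manip.state(): the state, without advancing time (a new reading comes with each control period).
- manip.grab_frame(name): name is "scene" or "top" or "wrist"; returns a dict with "image" (420x560x3 uint8, red, green, blue), "camera_matrix" (3x3 intrinsics, pixels), "view" (4x4, takes a point from world to camera coordinates); the wrist camera has in their place "tool_from_camera" (4x4, takes a point from camera to tool coordinates, whose origin is the TCP and whose axes are the flange's). Camera axes: x right, y up, looking along -z (the intrinsics and any distortion apply to the point x, -y, -z); pixel columns grow to the right and rows downward; lengths in mm; the calibration is good to about 2 mm. A picture is of the moment at which its call begins: read the wrist's pose just before it. There is no depth.
- manip.hand_in(): hands the job in; it is judged then, once.
The state is a dict: "time_s": time; "qpos": joint angles; "joint_velocities": joint speeds; "effort": joint torques, N m; "tcp_pos": TCP position; "tcp_rot": TCP orientation; "wrist_force": force on the tool from outside, world axes, zero at the start; "wrist_torque": the same for the moment, N m; "width": opening from 0.0 (shut) to 1.0 (fully open); "gripper_force": force on a finger pad.
Only numpy, scipy, OpenCV 4.12 (cv2) and the standard library are available. Lean on these libraries where they do the work, as an engineer would, in place of code of your own. Each camera call takes 0.05 s, during which the arm holds its last target. There are 200 camera calls.

### The job

Strip the bench paint mixer for washing. Undo the hand nut on top of its spindle: it has a left-hand thread, so turn it clockwise seen from above, gently and by feel, only until it is free or meets its stop, never forcing it or tugging on it while it is still held, then lift it off and set it gently in the small grey plastic parts tray. Then lift the stirring disc off the spindle, lay it flat and gently in the large metal wash tray, and leave the other things on the bench where they are.

Things in the scene. Friction and masses are not known exactly. Their poses are not given: they have to be found in the camera images.
- nut: Aluminium hand nut, loose, 0.1 to 0.2 kg, 51 mm tall: round collar, diameter 40, height 27 mm, hollow underneath, with an upright bar across its top, 62 long (nut's x), 12 thick (y), 24 mm high, to be pinched across its thickness. Origin: centre of the underside, z up the axis. At first screwed on the mixer's spindle, resting on the disc's hub, underside 109 to 112 mm above the bench.
- nut_bar (a point): Middle of the nut's bar, on the axis, 39 mm above the nut's underside: the place to grip; axes as the nut's. Clockwise from above loosens it, rising 3.5 mm per rad; a sprung collar under the disc pushes disc and nut up with 6 to 9 N all the while, so it turns with some friction (about 0.1 Nm). Anticlockwise tightens it to a hard stop.
- thread (a point): On the spindle's axis at mid-thread, 117 mm above the bench. How far the nut is screwed on is unknown: the thread lets go after 0.4 to 1.35 rad clockwise (the spring then lifts an unheld nut about 5 mm; a held one stays with the fingers), and 0.15 rad later a solid stop is felt as a sharp rise in torque. Between the two, and at the stop, it lifts straight off; thread and stops are cleared after 25 mm.
- spindle_top (a point): Centre of the top of the mixer's fixed upright spindle, 26 mm across its thread, 129 mm above the bench; z up. Its yaw tells nothing of how far the nut is on. The thread is spoilt if the nut bears on the spindle with more than 80 N, as when it is forced past a stop (about 0.5 Nm) or pulled hard while still held.
- disc: Steel stirring disc, loose, 0.13 to 0.24 kg: hub of diameter 40, height 20 mm, bore 30 mm, with a toothed plate of diameter 90 mm (teeth from 1.5 to 14.5 mm above the foot). Pinch it across the hub. Origin: centre of the hub's foot, z up. It sits on the sprung collar round the spindle, foot 89 to 92 mm above the bench, 98 mm once the nut is off; it then lifts straight off with 2 mm of play.
- mixer: Bench mixer drive, fixed: round grey motor housing, diameter 150 mm, flat top 80 mm above the bench, with the spindle upright in its middle. Origin: centre of its underside, on the bench.
- parts_tray: Small open square tray of grey plastic, fixed, 130 x 130 mm outside, 30 mm high, walls and floor 4 mm. Origin: centre of its underside, on the bench; x and y along its sides. The nut goes here.
- wash_tray: Large open square tray of plain aluminium, fixed, 190 x 190 mm outside, 40 mm high, walls and floor 4 mm. Origin: centre of its underside, on the bench; x and y along its sides. The disc goes here.
- mix_cup: Bystander: clear plastic mixing cup, 84 mm diameter, 100 mm high. Origin: centre of its underside.
- solvent: Bystander: white plastic bottle with a red cap, 60 mm diameter, 150 mm high. Origin: centre of its underside.
- tin: Bystander: paint tin with a blue band, 100 mm diameter, 120 mm high. Origin: centre of its underside.
- jar: Bystander: small glass jar, 52 mm diameter, 55 mm high. Origin: centre of its underside.
- driver: Bystander: screwdriver lying on the bench, 160 mm long.
- spare_ring: Bystander: steel ring lying on the bench, 56 mm diameter, 10 mm high. Origin: centre of its underside.
Not all that is in view belongs to the job. Leave any blue look-alike of the nut alone.

How it is judged:
By the outcome, as a careful person would: the job done as asked, in the order asked, and still so for the second after the job is handed in, with the robot touching nothing.
It also fails if it takes over 61 s, if anything falls off the work surface, if the arm or the gripper's body presses on something with over 40 N, if the wrist force passes 120 N, or if a joint passes its speed limit or range.

## Working session

There is one attempt and no reset: what is moved stays moved. The work goes in short steps, Python scripts to look and compute and a tool call to move; the robot and the scene stay as the last step left them, time stands still between calls to the robot, and variables do not carry over. Pictures are saved under pics/ and viewed, at most 12 in all, crops included, and the job is handed in when it is done.

Besides the shell and the picture viewer there is one more tool, called in YAML: its name, and indented under it one key for each argument. apply_moves: Moves the arm, as the interface text tells. Its arguments: {"type":"object","properties":{"moves":{"type":"array"},"newtons":{"type":"number"}},"required":["moves"]}

```bash
mkdir -p pics; cat > h.py <<'E'
import numpy as np,cv2
from cell import manip
from scipy.spatial.transform import Rotation as R
def ray(f,u,v,s=None):
    K=np.array(f["camera_matrix"]);p=np.linalg.inv(K)@[u,v,1];d=np.array([p[0],-p[1],-p[2]])
    if "view" in f:
        V=np.array(f["view"]);M=np.linalg.inv(V)
    else:
        T=np.eye(4);T[:3,:3]=R.from_rotvec(s["tcp_rot"]).as_matrix();T[:3,3]=s["tcp_pos"];M=T@np.array(f["tool_from_camera"])
    return M[:3,3],M[:3,:3]@d
def onz(f,u,v,z,s=None):
    o,d=ray(f,u,v,s);return o+d*(z-o[2])/d[2]
def save(n,im):cv2.imwrite("pics/"+n+".png",im[:,:,::-1])
E
python3 - <<'E'
from h import *
import pickle
s=manip.state();print(s)
fs={}
for n in("scene","top","wrist"):
    f=manip.grab_frame(n);fs[n]=f;save(n,f["image"]);print(n,{k:np.round(v,3).tolist() for k,v in f.items() if k!="image"})
pickle.dump((s,fs),open("f0.pkl","wb"))
E
```

```text
{'time_s': 0.0, 'qpos': array([ 1.11853777,  0.61586167, -0.0126113 ,  1.42493353,  0.00807651,
        1.10339885, -0.04040106]), 'joint_velocities': array([-0.00068059, -0.00054868, -0.00071677,  0.00292883, -0.00069599,
       -0.00023419, -0.00113033]), 'effort': array([ 1.06546464e-03, -4.58927894e+01,  2.09433725e-01, -1.65741849e+01,
       -6.10925350e-02,  2.05446244e-02,  2.41429698e-04]), 'tcp_pos': array([ 268.15173967, -591.26701037,  234.50701805]), 'tcp_rot': array([-3.06822547e+00, -6.63292204e-01,  8.75532590e-04]), 'wrist_force': array([-0.48079712,  0.05722872,  0.20223706]), 'wrist_torque': array([-0.00185324,  0.03115108, -0.01815246]), 'gripper_force': 0.0, 'width': 1.000684302054438}
scene {'camera_matrix': [[519.803, 0.0, 285.291], [0.0, 519.803, 207.647], [0.0, 0.0, 1.0]], 'view': [[0.608, 0.794, 0.004, -385.981], [-0.538, 0.409, 0.737, 226.324], [0.583, -0.451, 0.676, -1670.867], [0.0, 0.0, 0.0, 1.0]]}
top {'camera_matrix': [[477.907, 0.0, 272.218], [0.0, 477.907, 211.304], [0.0, 0.0, 1.0]], 'view': [[-0.029, -0.999, -0.028, 34.992], [0.986, -0.034, 0.164, -585.543], [-0.165, -0.023, 0.986, -1265.581], [0.0, 0.0, 0.0, 1.0]]}
wrist {'camera_matrix': [[328.074, 0.0, 277.878], [0.0, 328.074, 208.45], [0.0, 0.0, 1.0]], 'tool_from_camera': [[0.001, 0.957, 0.289, 81.401], [1.0, -0.001, -0.0, 0.11], [0.0, 0.289, -0.957, -148.714], [0.0, 0.0, 0.0, 1.0]]}
```

View pics/top.png

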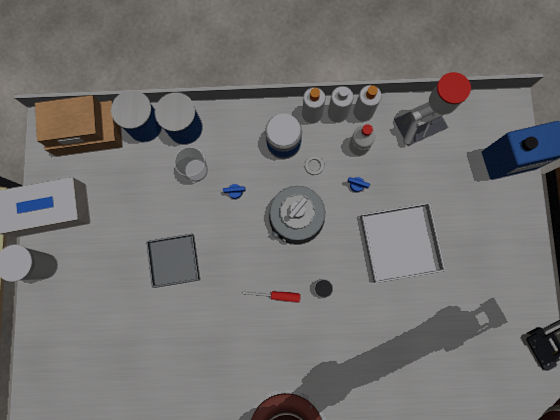

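View pics/scene.png

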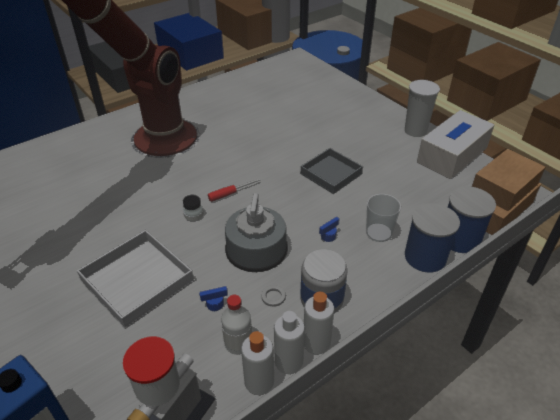

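The top view shows the mixer at about (297,213) with the nut's bar at about (297,208). The parts tray is at (173,260), the wash tray at (400,243), and the blue decoys at (234,191) and (358,184). The scene view confirms this, with the nut at about (256,208).

```bash
python3 - <<'E'
from h import *
import pickle
s,fs=pickle.load(open("f0.pkl","rb"))
t=fs["top"];c=fs["scene"]
P=lambda n,u,v,z:print(n,onz(t,u,v,z).round(0))
P("nut",297,208,150);P("mixer top",298,213,80)
# tray rim corners
for n,cs,z in(("parts",[(147,241),(194,234),(200,280),(153,287)],30),("wash",[(360,214),(429,205),(442,269),(372,282)],40)):
    q=np.array([onz(t,u,v,z) for u,v in cs]);print(n,q.mean(0).round(0),[np.linalg.norm(q[i]-q[i-1]).round() for i in range(4)],
      [np.degrees(np.arctan2(*(q[(i+1)%4]-q[i])[[1,0]])).round(1) for i in range(4)])
P("jar",323,287,55);P("tin",283,128,120);P("solv",367,130,150);P("cup",191,160,100)
o1,d1=ray(t,297,208);o2,d2=ray(c,256,205)
A=np.c_[d1,-d2];x=np.linalg.lstsq(A,o2-o1,rcond=None)[0];print("tri",o1+d1*x[0],o2+d2*x[1])
a=t["image"][165:260,250:350];b=c["image"][180:275,210:310]
cv2.imwrite("pics/crops.png",np.hstack([cv2.resize(i,None,fx=4,fy=4,interpolation=2) for i in(a,b)])[:,:,::-1])
print(R.from_rotvec(s["tcp_rot"]).as_matrix().round(3))
E
```

```text
nut [576. -49. 150.]
mixer top [574. -53.  80.]
parts [462. 293.  30.] [np.float64(128.0), np.float64(132.0), np.float64(128.0), np.float64(130.0)] [np.float64(-83.4), np.float64(-172.7), np.float64(96.7), np.float64(8.2)]
wash [ 491. -330.   40.] [np.float64(187.0), np.float64(191.0), np.float64(177.0), np.float64(191.0)] [np.float64(-84.4), np.float64(-173.4), np.float64(98.7), np.float64(6.5)]
jar [ 377. -113.   55.]
tin [799. -21. 120.]
solv [ 775. -238.  150.]
cup [726. 231. 100.]
tri [576.10909261 -49.03965851 148.22972552] [578.86477024 -44.29955685 148.5643372 ]
[[ 0.911  0.413 -0.001]
 [ 0.413 -0.911  0.002]
 [-0.    -0.003 -1.   ]]
```

View pics/crops.png

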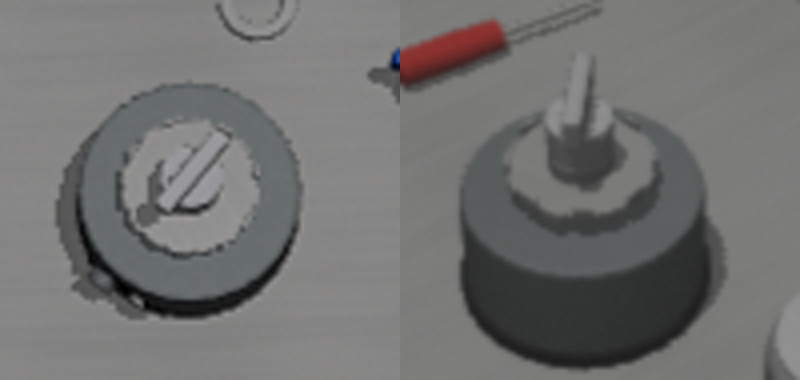

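The nut triangulates to about (577,-47,148), which matches its expected height of about 160 at the bar's top. The bar lies at a yaw of about -38°, so I'll aim for tool yaw 142°, which leaves room to turn clockwise. Next I move above it.

apply_moves:
  moves: [-1,0.032,-0.0235,0,0,0,-0.12,-1,0.065,-0.047,0,0,0,-0.24,-1,0.097,-0.0705,0,0,0,-0.36,-1,0.13,-0.094,0,0,0,-0.48,-1,0.162,-0.117,0,0,0,-0.6]

```text
time_s: 0.57
tcp_pos: [368.3, -416.4, 235.5]
tcp_rot: [-2.732, -1.55, -0.0]
wrist_force: [1.0, 0.4, 0.5]
width: 1.002
gripper_force: 0.0
```

apply_moves:
  moves: [-1,0.04,-0.001,0,0,0,-0.12,-1,0.08,-0.002,0,0,0,-0.24,-1,0.12,-0.003,0,0,0,-0.36,-1,0.16,-0.004,0,0,0,-0.48,-1,0.2,-0.005,0,0,0,-0.6]

```text
time_s: 0.98
tcp_pos: [467.5, -243.1, 235.7]
tcp_rot: [-2.153, -2.288, 0.0]
wrist_force: [0.2, 0.7, 0.3]
width: 1.0
gripper_force: 0.0
```

apply_moves:
  moves: [-1,0.034,0.022,0,0,0,-0.12,-1,0.067,0.043,0,0,0,-0.24,-1,0.101,0.065,0,0,0,-0.36,-1,0.135,0.087,0,0,0,-0.48,-1,0.168,0.108,0,0,0,-0.6]

```text
time_s: 1.4
tcp_pos: [566.2, -69.3, 235.6]
tcp_rot: [-1.38, -2.822, 0.0]
wrist_force: [0.6, -0.1, -0.2]
width: 0.997
gripper_force: 0.0
```

```bash
cat >> h.py <<'E'
def goto(x,y,yaw,z=None,s=None):
    """print tool-frame shift (m) and wz to reach tcp (x,y,z), tool-x yaw deg, tool down"""
    s=s or manip.state();M=R.from_rotvec(s["tcp_rot"]).as_matrix();p=s["tcp_pos"]
    d=M.T@(np.array([x,y,p[2] if z is None else z])-p)/1e3
    T=R.from_euler("z",yaw,degrees=True)*R.from_euler("x",180,degrees=True)
    print("t",round(s["time_s"],2),"at",p.round(1),"yaw",np.degrees(np.arctan2(M[1,0],M[0,0])).round(1),"shift",d.round(4),"turn",(R.from_matrix(M).inv()*T).as_rotvec().round(3),"q",s["qpos"].round(2),"F",s["wrist_force"].round(1),"T",s["wrist_torque"].round(3),"w",round(s["width"],3),"g",round(s["gripper_force"],1))
E
python3 -c "
from h import *
goto(577,-47,142)"
```

```text
t 1.4 at [566.2 -69.3 235.6] yaw 127.9 shift [ 0.011   0.0222 -0.    ] turn [-0.    -0.    -0.247] q [ 0.43  0.54 -0.54  1.65  0.31  1.04  0.45] F [ 0.6 -0.1 -0.2] T [-0.016 -0.173 -0.006] w 0.997 g 0.0
```

apply_moves:
  moves: [-1,0.004,0.008,0,0,0,-0.1,-1,0.011,0.022,0,0,0,-0.2,-1,0.011,0.022,0,0,0,-0.247,-1,0.011,0.022,0,0,0,-0.247,-1,0.011,0.022,0,0,0,-0.247]

```text
time_s: 1.82
tcp_pos: [576.2, -49.5, 235.2]
tcp_rot: [-1.033, -2.966, 0.001]
wrist_force: [-0.2, -1.0, -0.4]
width: 1.0
gripper_force: 0.0
```

```bash
python3 - <<'E'
from h import *
import pickle
s=manip.state();f=manip.grab_frame("wrist");pickle.dump((s,f),open("f1.pkl","wb"));save("w1",f["image"])
goto(577,-47,142,s=s)
E
```

```text
t 1.82 at [576.2 -49.5 235.2] yaw 141.6 shift [ 0.0009  0.0025 -0.    ] turn [-0.001 -0.001 -0.007] q [ 0.42  0.56 -0.6   1.63  0.35  1.06  0.62] F [-0.2 -1.  -0.4] T [-0.012 -0.194 -0.02 ] w 1.0 g 0.0
```

View pics/w1.png

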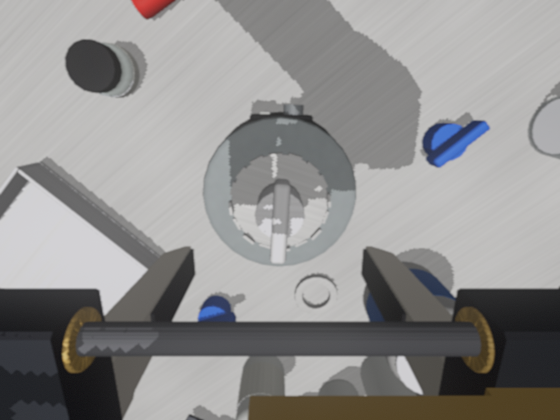

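```bash
python3 - <<'E'
from h import *
import pickle
s,f=pickle.load(open("f1.pkl","rb"))
im=f["image"]
cv2.imwrite("pics/w1c.png",cv2.resize(im[100:270,195:365],None,fx=3.5,fy=3.5,interpolation=2)[:,:,::-1])
a=onz(f,282,183,161.5,s);b=onz(f,278,262,161.5,s);print(a,b,np.linalg.norm(a-b),(a+b)/2,np.degrees(np.arctan2(*(a-b)[[1,0]])))
l,r=onz(f,204,190,80,s),onz(f,355,190,80,s);print("mixer",(l+r)/2,np.linalg.norm(l-r))
E
```

```text
[553.40710253 -27.17009519 161.5       ] [598.84527616 -66.62282739 161.5       ] 60.175956159667614 [576.12618935 -46.89646129 161.5       ] 139.03310497840928
mixer [571.97614446 -43.54294614  80.        ] 143.7408603093292
```

View pics/w1c.png

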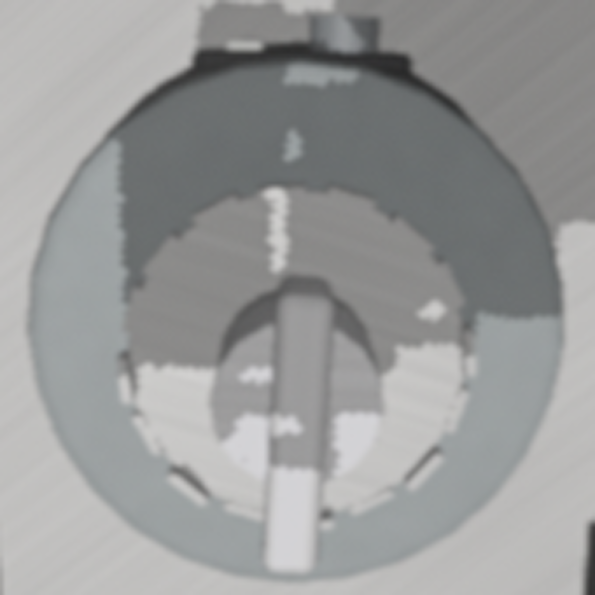

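The bar runs from (282,184) to (278,263): centre (576,-47), yaw 139°, length 60 mm against 62 nominal. I'll descend to TCP z≈158, which keeps the tips above the collar top.

apply_moves:
  moves: [-0.5,0.001,0.001,0.015,0,0,0.02,0,0.0015,0.002,0.03,0,0,0.045,0,0.0015,0.002,0.045,0,0,0.045,0,0.0015,0.002,0.058,0,0,0.045,0,0.0015,0.002,0.065,0,0,0.045]
  newtons: 20

```text
time_s: 2.28
tcp_pos: [575.4, -47.8, 169.1]
tcp_rot: [-1.1, -2.94, 0.003]
wrist_force: [-0.6, 1.1, -0.5]
width: 0.689
gripper_force: 0.0
```

apply_moves:
  moves: [0,0,0,0.005,0,0,0,0,0,0,0.01,0,0,0,0,0,0,0.0125,0,0,0,0,0,0,0.0125,0,0,0,0,0,0,0.0125,0,0,0]

```text
time_s: 2.7
tcp_pos: [576.8, -46.5, 158.6]
tcp_rot: [1.098, 2.943, 0.001]
wrist_force: [-0.1, -1.2, 0.1]
width: 0.5
gripper_force: 0.0
```

```bash
python3 - <<'E'
from h import *
s=manip.state();f=manip.grab_frame("wrist");im=f["image"]
goto(576,-47,139,158,s=s)
save("w2",im[60:400,100:460])
E
```

```text
t 2.7 at [576.8 -46.5 158.6] yaw 139.1 shift [ 0.0003 -0.0009  0.0006] turn [0.001 0.001 0.002] q [ 0.38  0.64 -0.55  1.72  0.41  0.9   0.52] F [-0.1 -1.2  0.1] T [ 0.005 -0.135  0.002] w 0.5 g 0.0
```

View pics/w2.png

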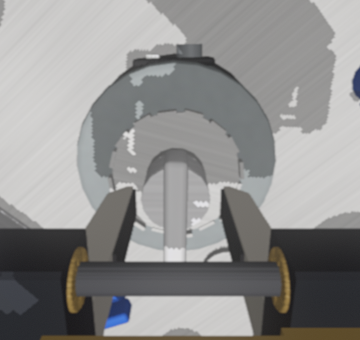

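The bar sits centred between the fingers (bar at x≈176, fingertips at 134 and 221). Closing gently.

apply_moves:
  moves: [1,0,0,0,0,0,0,1,0,0,0,0,0,0,1,0,0,0,0,0,0,1,0,0,0,0,0,0,1,0,0,0,0,0,0]
  newtons: 25

```text
time_s: 3.17
tcp_pos: [576.5, -46.5, 158.3]
tcp_rot: [1.098, 2.944, 0.0]
wrist_force: [0.5, 0.1, -0.3]
width: 0.193
gripper_force: 0.0
```

apply_moves:
  moves: [1,0,0,0,0,0,0,1,0,0,0,0,0,0,1,0,0,0,0,0,0,1,0,0,0,0,0,0,1,0,0,0,0,0,0]

```text
time_s: 3.58
tcp_pos: [576.1, -47.1, 158.2]
tcp_rot: [-1.098, -2.943, 0.002]
wrist_force: [-2.4, -1.0, 2.6]
width: 0.13
gripper_force: 25.0
```

```bash
python3 -c "
from h import *
goto(576,-47,139,158)"
```

```text
t 3.58 at [576.1 -47.1 158.2] yaw 139.1 shift [0.0001 0.     0.0002] turn [-0.001 -0.     0.001] q [ 0.38  0.64 -0.55  1.72  0.41  0.9   0.52] F [-2.4 -1.   2.6] T [-0.36   0.334 -0.072] w 0.13 g 25.0
```

apply_moves:
  moves: [1,0,0,-0.0001,0,0,0.03,1,0,0,-0.0002,0,0,0.06,1,0,0,-0.0003,0,0,0.09,1,0,0,-0.0004,0,0,0.12,1,0,0,-0.0005,0,0,0.15]

```text
time_s: 4.0
tcp_pos: [576.9, -46.4, 158.7]
tcp_rot: [1.319, 2.851, 0.001]
wrist_force: [-0.5, -0.8, 0.5]
width: 0.131
gripper_force: 25.0
```

```bash
python3 -c "
from h import *
goto(576,-47,139,158)"
```

```text
t 4.0 at [576.9 -46.4 158.7] yaw 130.3 shift [ 0.0001 -0.0011  0.0007] turn [ 0.001  0.001 -0.151] q [ 0.36  0.64 -0.51  1.72  0.38  0.88  0.39] F [-0.5 -0.8  0.5] T [-0.186 -0.115  0.007] w 0.131 g 25.0
```

apply_moves:
  moves: [1,0,0,-0.0001,0,0,0.03,1,0,0,-0.0002,0,0,0.06,1,0,0,-0.0003,0,0,0.09,1,0,0,-0.0004,0,0,0.12,1,0,0,-0.0005,0,0,0.15]

```text
time_s: 4.42
tcp_pos: [576.8, -46.0, 159.3]
tcp_rot: [1.529, 2.744, 0.002]
wrist_force: [0.5, 0.7, 0.3]
width: 0.124
gripper_force: 25.0
```

```bash
python3 -c "
from h import *
goto(576,-47,139,158)"
```

```text
t 4.42 at [576.8 -46.  159.3] yaw 121.8 shift [-0.0005 -0.0012  0.0013] turn [ 0.001 -0.    -0.301] q [ 0.33  0.63 -0.47  1.72  0.35  0.88  0.27] F [0.5 0.7 0.3] T [-0.013 -0.273  0.054] w 0.124 g 25.0
```

apply_moves:
  moves: [1,0,0,-0.0001,0,0,0.02,1,0,0,-0.0001,0,0,0.04,1,0,0,-0.0002,0,0,0.06,1,0,0,-0.0003,0,0,0.08,1,0,0,-0.0003,0,0,0.1]

```text
time_s: 4.83
tcp_pos: [576.6, -45.9, 159.5]
tcp_rot: [-1.662, -2.665, -0.001]
wrist_force: [0.2, 1.9, -0.2]
width: 0.126
gripper_force: 25.0
```

```bash
python3 -c "
from h import *
goto(576,-47,139,158)"
```

```text
t 4.83 at [576.6 -45.9 159.5] yaw 116.1 shift [-0.0007 -0.001   0.0015] turn [ 0.001 -0.001 -0.4  ] q [ 0.32  0.62 -0.44  1.72  0.33  0.87  0.19] F [ 0.2  1.9 -0.2] T [ 0.305 -0.296  0.079] w 0.126 g 25.0
```

apply_moves:
  moves: [1,0,0,-0.0001,0,0,0.02,1,0,0,-0.0001,0,0,0.04,1,0,0,-0.0002,0,0,0.06,1,0,0,-0.0003,0,0,0.08,1,0,0,-0.0003,0,0,0.08]

```text
time_s: 5.25
tcp_pos: [576.5, -46.2, 159.8]
tcp_rot: [-1.767, -2.597, -0.0]
wrist_force: [1.7, 2.9, -0.1]
width: 0.128
gripper_force: 25.0
```

```bash
python3 -c "
from h import *
goto(576,-47,139,158)"
```

```text
t 5.25 at [576.5 -46.2 159.8] yaw 111.5 shift [-0.0006 -0.0007  0.0018] turn [ 0.    -0.    -0.479] q [ 0.3   0.62 -0.42  1.72  0.31  0.87  0.13] F [ 1.7  2.9 -0.1] T [ 0.425 -0.235 -0.009] w 0.128 g 25.0
```

apply_moves:
  moves: [1,0,0,-0.0001,0,0,0.012,1,0,0,-0.0001,0,0,0.024,1,0,0,-0.0001,0,0,0.036,1,0,0,-0.0002,0,0,0.048,1,0,0,-0.0002,0,0,0.06]

```text
time_s: 5.67
tcp_pos: [576.4, -46.5, 160.0]
tcp_rot: [-1.844, -2.543, 0.0]
wrist_force: [-0.6, 1.1, 0.0]
width: 0.124
gripper_force: 25.0
```

```bash
python3 -c "
from h import *
goto(576,-47,139,158)"
```

```text
t 5.67 at [576.4 -46.5 160. ] yaw 108.1 shift [-0.0003 -0.0006  0.002 ] turn [-0.    -0.    -0.539] q [ 0.29  0.62 -0.4   1.72  0.3   0.87  0.08] F [-0.6  1.1  0. ] T [ 0.463 -0.258  0.026] w 0.124 g 25.0
```

apply_moves:
  moves: [1,0,0,-0.0001,0,0,0.012,1,0,0,-0.0001,0,0,0.024,1,0,0,-0.0001,0,0,0.036,1,0,0,-0.0002,0,0,0.048,1,0,0,-0.0002,0,0,0.06]

```text
time_s: 6.08
tcp_pos: [576.4, -46.7, 160.3]
tcp_rot: [1.92, 2.486, -0.0]
wrist_force: [-0.1, 0.3, 0.2]
width: 0.127
gripper_force: 25.0
```

```bash
python3 -c "
from h import *
goto(576,-47,139,158)"
```

```text
t 6.08 at [576.4 -46.7 160.3] yaw 104.6 shift [-0.0001 -0.0005  0.0023] turn [-0.   0.  -0.6] q [ 0.28  0.61 -0.38  1.72  0.29  0.86  0.03] F [-0.1  0.3  0.2] T [ 0.286 -0.16   0.052] w 0.127 g 25.0
```

apply_moves:
  moves: [1,0,0,-0.0001,0,0,0.014,1,0,0,-0.0001,0,0,0.028,1,0,0,-0.0002,0,0,0.042,1,0,0,-0.0002,0,0,0.056,1,0,0,-0.0003,0,0,0.07]

```text
time_s: 6.5
tcp_pos: [576.5, -46.8, 160.5]
tcp_rot: [2.006, 2.418, -0.0]
wrist_force: [0.4, 1.6, 0.7]
width: 0.124
gripper_force: 25.0
```

```bash
python3 -c "
from h import *
goto(576,-47,139,158)"
```

```text
t 6.5 at [576.5 -46.8 160.5] yaw 100.6 shift [-0.0001 -0.0005  0.0025] turn [-0.    0.   -0.67] q [ 0.27  0.61 -0.36  1.72  0.27  0.86 -0.03] F [0.4 1.6 0.7] T [ 0.175 -0.12   0.087] w 0.124 g 25.0
```

apply_moves:
  moves: [1,0,0,-0.0001,0,0,0.014,1,0,0,-0.0001,0,0,0.028,1,0,0,-0.0002,0,0,0.042,1,0,0,-0.0002,0,0,0.056,1,0,0,-0.0003,0,0,0.07]

```text
time_s: 6.92
tcp_pos: [576.5, -46.6, 160.7]
tcp_rot: [-2.089, -2.346, 0.0]
wrist_force: [0.0, 1.4, -0.8]
width: 0.127
gripper_force: 25.0
```

```bash
python3 -c "
from h import *
goto(576,-47,139,158)"
```

```text
t 6.92 at [576.5 -46.6 160.7] yaw 96.6 shift [-0.0003 -0.0005  0.0027] turn [-0.   -0.   -0.74] q [ 0.26  0.61 -0.34  1.72  0.26  0.86 -0.08] F [ 0.   1.4 -0.8] T [ 0.211 -0.231  0.047] w 0.127 g 25.0
```

apply_moves:
  moves: [1,0,0,-0.0001,0,0,0.014,1,0,0,-0.0001,0,0,0.028,1,0,0,-0.0002,0,0,0.042,1,0,0,-0.0002,0,0,0.056,1,0,0,-0.0003,0,0,0.07]

```text
time_s: 7.33
tcp_pos: [576.5, -46.4, 160.9]
tcp_rot: [-2.17, -2.271, -0.0]
wrist_force: [0.9, 1.2, -2.1]
width: 0.128
gripper_force: 25.0
```

```bash
python3 -c "
from h import *
goto(576,-47,139,158)"
```

```text
t 7.33 at [576.5 -46.4 160.9] yaw 92.6 shift [-0.0006 -0.0005  0.0029] turn [ 0.    -0.    -0.809] q [ 0.25  0.6  -0.32  1.72  0.24  0.86 -0.14] F [ 0.9  1.2 -2.1] T [ 0.21  -0.293  0.012] w 0.128 g 25.0
```

apply_moves:
  moves: [1,0,0,-0.0001,0,0,0.014,1,0,0,-0.0001,0,0,0.028,1,0,0,-0.0002,0,0,0.042,1,0,0,-0.0002,0,0,0.056,1,0,0,-0.0003,0,0,0.07]

```text
time_s: 7.75
tcp_pos: [576.4, -46.3, 161.2]
tcp_rot: [-2.248, -2.194, -0.0]
wrist_force: [1.0, 0.8, -3.0]
width: 0.126
gripper_force: 25.0
```

```bash
python3 -c "
from h import *
goto(576,-47,139,158)"
```

```text
t 7.75 at [576.4 -46.3 161.2] yaw 88.6 shift [-0.0007 -0.0004  0.0032] turn [-0.    -0.    -0.879] q [ 0.24  0.6  -0.31  1.72  0.23  0.85 -0.19] F [ 1.   0.8 -3. ] T [ 0.324 -0.38   0.054] w 0.126 g 25.0
```

apply_moves:
  moves: [1,0,0,0,0,0,0.014,1,0,0,-0.0001,0,0,0.028,1,0,0,-0.0001,0,0,0.042,1,0,0,-0.0002,0,0,0.056,1,0,0,-0.0002,0,0,0.07]

```text
time_s: 8.17
tcp_pos: [576.4, -46.3, 161.5]
tcp_rot: [-2.323, -2.114, -0.0]
wrist_force: [1.6, 1.7, -3.8]
width: 0.122
gripper_force: 25.0
```

```bash
python3 -c "
from h import *
goto(576,-47,139,158)"
```

```text
t 8.17 at [576.4 -46.3 161.5] yaw 84.6 shift [-0.0007 -0.0004  0.0035] turn [-0.    -0.    -0.949] q [ 0.22  0.6  -0.29  1.72  0.21  0.85 -0.25] F [ 1.6  1.7 -3.8] T [ 0.449 -0.401  0.027] w 0.122 g 25.0
```

apply_moves:
  moves: [1,0,0,0,0,0,0.014,1,0,0,-0.0001,0,0,0.028,1,0,0,-0.0001,0,0,0.042,1,0,0,-0.0002,0,0,0.056,1,0,0,-0.0002,0,0,0.07]

```text
time_s: 8.58
tcp_pos: [576.4, -46.6, 161.8]
tcp_rot: [-2.396, -2.031, 0.0]
wrist_force: [0.6, 1.7, -2.0]
width: 0.124
gripper_force: 25.0
```

```bash
python3 -c "
from h import *
goto(576,-47,139,158)"
```

```text
t 8.58 at [576.4 -46.6 161.8] yaw 80.6 shift [-0.0005 -0.0004  0.0038] turn [-0.   -0.   -1.02] q [ 0.21  0.6  -0.27  1.72  0.2   0.85 -0.31] F [ 0.6  1.7 -2. ] T [ 0.372 -0.247  0.09 ] w 0.124 g 25.0
```

apply_moves:
  moves: [1,0,0,0,0,0,0.014,1,0,0,-0.0001,0,0,0.028,1,0,0,-0.0001,0,0,0.042,1,0,0,-0.0002,0,0,0.056,1,0,0,-0.0002,0,0,0.07]

```text
time_s: 9.0
tcp_pos: [576.5, -46.8, 162.1]
tcp_rot: [2.466, 1.946, -0.0]
wrist_force: [0.6, 0.8, -1.6]
width: 0.128
gripper_force: 25.0
```

```bash
python3 -c "
from h import *
goto(576,-47,139,158)"
```

```text
t 9.0 at [576.5 -46.8 162.1] yaw 76.6 shift [-0.0003 -0.0005  0.0041] turn [-0.    0.   -1.09] q [ 0.2   0.59 -0.25  1.72  0.18  0.85 -0.36] F [ 0.6  0.8 -1.6] T [ 0.218 -0.201  0.103] w 0.128 g 25.0
```

apply_moves:
  moves: [1,0,0,0,0,0,0.014,1,0,0,-0.0001,0,0,0.028,1,0,0,-0.0001,0,0,0.042,1,0,0,-0.0002,0,0,0.056,1,0,0,-0.0002,0,0,0.07]

```text
time_s: 9.42
tcp_pos: [576.7, -46.6, 162.3]
tcp_rot: [2.532, 1.859, 0.001]
wrist_force: [-0.2, 1.4, -0.4]
width: 0.127
gripper_force: 25.0
```

```bash
python3 -c "
from h import *
goto(576,-47,139,158)"
```

```text
t 9.42 at [576.7 -46.6 162.3] yaw 72.6 shift [-0.0006 -0.0005  0.0043] turn [ 0.    0.   -1.16] q [ 0.19  0.59 -0.23  1.72  0.17  0.85 -0.42] F [-0.2  1.4 -0.4] T [ 0.212 -0.238  0.04 ] w 0.127 g 25.0
```

apply_moves:
  moves: [1,0,0,0,0,0,0.014,1,0,0,-0.0001,0,0,0.028,1,0,0,-0.0001,0,0,0.042,1,0,0,-0.0002,0,0,0.056,1,0,0,-0.0002,0,0,0.07]

```text
time_s: 9.83
tcp_pos: [576.9, -46.3, 162.5]
tcp_rot: [2.595, 1.77, 0.001]
wrist_force: [1.8, 1.7, -1.5]
width: 0.129
gripper_force: 25.0
```

```bash
python3 -c "
from h import *
goto(576,-47,139,158)"
```

```text
t 9.83 at [576.9 -46.3 162.5] yaw 68.6 shift [-0.0009 -0.0006  0.0045] turn [ 1.000e-03 -0.000e+00 -1.229e+00] q [ 0.17  0.59 -0.21  1.72  0.15  0.84 -0.48] F [ 1.8  1.7 -1.5] T [ 0.248 -0.456  0.034] w 0.129 g 25.0
```

apply_moves:
  moves: [1,0,0,0,0,0,0.014,1,0,0,-0.0001,0,0,0.028,1,0,0,-0.0001,0,0,0.042,1,0,0,-0.0002,0,0,0.056,1,0,0,-0.0002,0,0,0.07]

```text
time_s: 10.25
tcp_pos: [576.9, -46.4, 162.5]
tcp_rot: [2.655, 1.678, 0.001]
wrist_force: [2.9, 0.2, -3.2]
width: 0.127
gripper_force: 25.1
```

```bash
python3 -c "
from h import *
goto(576,-47,139,158)"
```

```text
t 10.25 at [576.9 -46.4 162.5] yaw 64.6 shift [-0.0009 -0.0006  0.0045] turn [ 1.000e-03  0.000e+00 -1.299e+00] q [ 0.16  0.59 -0.19  1.72  0.14  0.84 -0.53] F [ 2.9  0.2 -3.2] T [ 0.217 -0.843  0.312] w 0.127 g 25.1
```

Torque jumped sharply to 0.31 Nm, so this is the stop. I'll back off slightly into the free band, then lift a little and check the force.

apply_moves:
  moves: [1,0,0,0,0,0,-0.02,1,0,0,0,0,0,-0.04,1,0,0,0,0,0,-0.06,1,0,0,0,0,0,-0.06,1,0,0,0,0,0,-0.06]

```text
time_s: 10.67
tcp_pos: [576.8, -46.5, 162.7]
tcp_rot: [2.604, 1.758, 0.001]
wrist_force: [3.5, 0.7, -3.5]
width: 0.128
gripper_force: 25.0
```

```bash
python3 -c "
from h import *
goto(576,-47,139,158)"
```

```text
t 10.67 at [576.8 -46.5 162.7] yaw 68.0 shift [-0.0008 -0.0005  0.0047] turn [ 1.000e-03 -0.000e+00 -1.238e+00] q [ 0.17  0.59 -0.2   1.72  0.15  0.84 -0.48] F [ 3.5  0.7 -3.5] T [ 0.317 -0.87   0.087] w 0.128 g 25.0
```

apply_moves:
  moves: [1,0,0,-0.0002,0,0,0,1,0,0,-0.0004,0,0,0,1,0,0,-0.0007,0,0,0,1,0,0,-0.001,0,0,0,1,0,0,-0.001,0,0,0]

```text
time_s: 11.08
tcp_pos: [576.8, -46.5, 163.8]
tcp_rot: [2.603, 1.758, 0.001]
wrist_force: [3.9, 0.9, -2.5]
width: 0.125
gripper_force: 25.0
```

```bash
python3 -c "
from h import *
goto(576,-47,139,158)"
```

```text
t 11.08 at [576.8 -46.5 163.8] yaw 68.1 shift [-0.0007 -0.0005  0.0058] turn [ 1.000e-03  0.000e+00 -1.238e+00] q [ 0.17  0.59 -0.2   1.72  0.15  0.85 -0.48] F [ 3.9  0.9 -2.5] T [ 0.328 -1.06   0.129] w 0.125 g 25.0
```

Lifted 1.1 mm with no rise in pull, so the nut is free. I'll keep lifting it straight up.

apply_moves:
  moves: [1,0,0,-0.0005,0,0,0,1,0,0,-0.001,0,0,0,1,0,0,-0.002,0,0,0,1,0,0,-0.003,0,0,0,1,0,0,-0.004,0,0,0]

```text
time_s: 11.5
tcp_pos: [576.6, -46.5, 167.5]
tcp_rot: [2.604, 1.758, 0.001]
wrist_force: [5.1, 1.1, -5.7]
width: 0.129
gripper_force: 25.0
```

```bash
python3 -c "
from h import *
goto(576,-47,139,158)"
```

```text
t 11.5 at [576.6 -46.5 167.5] yaw 68.1 shift [-0.0007 -0.0004  0.0095] turn [ 1.000e-03 -0.000e+00 -1.238e+00] q [ 0.17  0.58 -0.21  1.72  0.15  0.85 -0.48] F [ 5.1  1.1 -5.7] T [ 0.404 -1.304  0.12 ] w 0.129 g 25.0
```

apply_moves:
  moves: [1,0,0.0004,-0.002,0,0,0,1,0,0.0007,-0.004,0,0,0,1,0,0.0007,-0.007,0,0,0,1,0,0.0007,-0.01,0,0,0,1,0,0.0007,-0.013,0,0,0]

```text
time_s: 11.92
tcp_pos: [575.1, -48.1, 180.7]
tcp_rot: [-2.604, -1.756, 0.008]
wrist_force: [-0.2, 0.4, -1.0]
width: 0.128
gripper_force: 25.0
```

```bash
python3 -c "
from h import *
goto(576,-47,139,158)"
```

```text
t 11.92 at [575.1 -48.1 180.7] yaw 68.0 shift [0.0014 0.0005 0.0227] turn [-5.000e-03  1.000e-03 -1.239e+00] q [ 0.18  0.57 -0.21  1.7   0.15  0.89 -0.48] F [-0.2  0.4 -1. ] T [-0.02  -0.027 -0.044] w 0.128 g 25.0
```

The nut is clear of the spindle. Carrying it to the parts tray.

apply_moves:
  moves: [1,0,0,-0.012,0,0,0,1,0,0,-0.03,0,0,0,1,0.004,-0.003,-0.045,0,0,0,1,0.018,-0.015,-0.05,0,0,0,1,0.04,-0.034,-0.05,0,0,0]

```text
time_s: 12.33
tcp_pos: [560.7, -1.4, 232.4]
tcp_rot: [2.607, 1.745, -0.002]
wrist_force: [0.7, 0.4, -1.4]
width: 0.127
gripper_force: 25.0
```

apply_moves:
  moves: [1,0.025,-0.021,0,0,0,0,1,0.05,-0.042,0,0,0,0,1,0.075,-0.063,0,0,0,0,1,0.1,-0.084,0,0,0,0,1,0.125,-0.105,0,0,0,0]

```text
time_s: 12.75
tcp_pos: [508.0, 158.0, 230.9]
tcp_rot: [2.604, 1.756, -0.006]
wrist_force: [-0.3, -0.2, -1.2]
width: 0.129
gripper_force: 25.0
```

apply_moves:
  moves: [1,0.025,-0.021,0,0,0,0,1,0.05,-0.042,0,0,0,0,1,0.075,-0.063,0,0,0,0,1,0.095,-0.08,0,0,0,0,1,0.105,-0.09,0,0,0,0]

```text
time_s: 13.17
tcp_pos: [462.8, 292.0, 231.0]
tcp_rot: [-2.599, -1.763, 0.004]
wrist_force: [0.2, 1.2, -0.7]
width: 0.124
gripper_force: 25.0
```

```bash
python3 - <<'E'
from h import *
import pickle
s=manip.state();goto(462,293,68,56,s=s);f=manip.grab_frame("wrist");save("w3",f["image"]);pickle.dump((s,f),open("f3.pkl","wb"))
E
```

```text
t 13.17 at [462.8 292.  231. ] yaw 68.3 shift [ 0.0008 -0.0007  0.175 ] turn [-0.002  0.001  0.006] q [-0.43  0.47 -0.26  1.72  0.14  0.97 -1.12] F [ 0.2  1.2 -0.7] T [-0.016 -0.028 -0.037] w 0.124 g 25.0
```

View pics/w3.png

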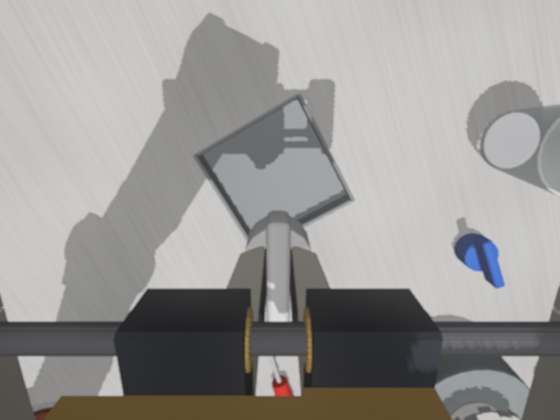

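```bash
python3 - <<'E'
from h import *
import pickle
s,f=pickle.load(open("f3.pkl","rb"))
q=[onz(f,u,v,30,s) for u,v in((352,200),(197,156),(300,97))];c=(q[0]+q[1])/2
print(c,np.linalg.norm(q[0]-q[2]),np.linalg.norm(q[1]-q[2]));goto(c[0],c[1],68,60,s=s)
E
```

```text
[464.41435132 301.28119411  30.        ] 123.13898198756499 123.49638768476561
t 13.17 at [462.8 292.  231. ] yaw 68.3 shift [ 0.0094 -0.0015  0.171 ] turn [-0.002  0.001  0.006] q [-0.43  0.47 -0.26  1.72  0.14  0.97 -1.12] F [ 0.2  1.2 -0.7] T [-0.016 -0.028 -0.037] w 0.124 g 25.0
```

The tray centre comes out at about (463,297), which gives ample slack for the nut. Descending to z 62 first, then slowly to contact.

apply_moves:
  moves: [1,0.002,-0.001,0.02,0,0,0,1,0.004,-0.001,0.05,0,0,0,1,0.005,-0.001,0.085,0,0,0,1,0.005,-0.001,0.115,0,0,0,1,0.005,-0.001,0.135,0,0,0]

```text
time_s: 13.63
tcp_pos: [465.4, 290.6, 93.1]
tcp_rot: [2.603, 1.754, -0.011]
wrist_force: [-0.6, -0.6, -1.8]
width: 0.127
gripper_force: 25.0
```

apply_moves:
  moves: [1,0,0,0.012,0,0,0,1,0,0,0.022,0,0,0,1,0,0,0.028,0,0,0,1,0,0,0.032,0,0,0,1,0,0,0.034,0,0,0]

```text
time_s: 14.05
tcp_pos: [466.9, 293.8, 61.8]
tcp_rot: [2.604, 1.757, 0.0]
wrist_force: [0.3, -0.1, -0.5]
width: 0.129
gripper_force: 25.0
```

apply_moves:
  moves: [1,0,0,0.001,0,0,0,1,0,0,0.002,0,0,0,1,0,0,0.003,0,0,0,1,0,0,0.004,0,0,0,1,0,0,0.005,0,0,0]

```text
time_s: 14.47
tcp_pos: [466.7, 294.4, 56.9]
tcp_rot: [-2.604, -1.758, -0.001]
wrist_force: [-0.3, -0.9, -0.9]
width: 0.127
gripper_force: 25.0
```

apply_moves:
  moves: [1,0,0,0.0005,0,0,0,1,0,0,0.001,0,0,0,1,0,0,0.0017,0,0,0,1,0,0,0.0025,0,0,0,1,0,0,0.003,0,0,0]

```text
time_s: 14.88
tcp_pos: [466.5, 294.2, 53.5]
tcp_rot: [-2.604, -1.758, 0.0]
wrist_force: [0.4, -0.6, -1.1]
width: 0.129
gripper_force: 25.0
```

apply_moves:
  moves: [1,0,0,0.0002,0,0,0,1,0,0,0.0004,0,0,0,1,0,0,0.0007,0,0,0,1,0,0,0.001,0,0,0,1,0,0,0.001,0,0,0]

```text
time_s: 15.3
tcp_pos: [466.6, 294.3, 52.7]
tcp_rot: [-2.604, -1.758, -0.0]
wrist_force: [0.7, 0.5, -0.4]
width: 0.126
gripper_force: 25.0
```

apply_moves:
  moves: [1,0,0,0.0002,0,0,0,1,0,0,0.0004,0,0,0,1,0,0,0.0007,0,0,0,1,0,0,0.001,0,0,0,1,0,0,0.001,0,0,0]

```text
time_s: 15.72
tcp_pos: [466.6, 294.3, 52.6]
tcp_rot: [2.603, 1.758, 0.001]
wrist_force: [-1.7, -2.0, 6.2]
width: 0.129
gripper_force: 25.0
```

```bash
python3 -c "
from h import *
goto(466,294,68,51)"
```

```text
t 15.72 at [466.6 294.3  52.6] yaw 68.1 shift [-0.0005 -0.0004  0.0016] turn [ 0.    -0.     0.001] q [-0.48  0.72 -0.19  1.88  0.23  0.56 -1.21] F [-1.7 -2.   6.2] T [-0.358  0.352  0.031] w 0.129 g 25.0
```

Contact felt: 6 N at z 52.6. Releasing and retracting.

apply_moves:
  moves: [0.6,0,0,-0.0003,0,0,0,0.4,0,0,-0.0003,0,0,0,0.2,0,0,-0.0003,0,0,0,0,0,0,-0.0003,0,0,0,0,0,0,-0.0003,0,0,0]

```text
time_s: 16.13
tcp_pos: [466.6, 294.2, 51.7]
tcp_rot: [-2.604, -1.758, 0.0]
wrist_force: [0.4, 0.0, 1.0]
width: 0.433
gripper_force: 0.0
```

apply_moves:
  moves: [0,0,0,-0.002,0,0,0,0,0,0,-0.015,0,0,0,0,0,0,-0.045,0,0,0,0,0,0,-0.085,0,0,0,0,0,0,-0.125,0,0,0]

```text
time_s: 16.55
tcp_pos: [465.8, 293.8, 177.6]
tcp_rot: [-2.603, -1.758, 0.004]
wrist_force: [1.1, 0.4, 0.3]
width: 0.499
gripper_force: 0.0
```

```bash
python3 - <<'E'
from h import *
import pickle
s=manip.state();f=manip.grab_frame("wrist");t=manip.grab_frame("top")
goto(576,-48,68,230,s=s)
cv2.imwrite("pics/after.png",np.hstack([cv2.resize(f["image"],(400,300)),cv2.resize(t["image"][150:300,120:320],(400,300),interpolation=2)])[:,:,::-1])
E
```

```text
t 16.55 at [465.8 293.8 177.6] yaw 68.1 shift [-0.276   0.2298 -0.0522] turn [-0.002  0.002  0.001] q [-0.44  0.54 -0.25  1.78  0.17  0.85 -1.15] F [1.1 0.4 0.3] T [-0.005 -0.135  0.012] w 0.499 g 0.0
```

View pics/after.png

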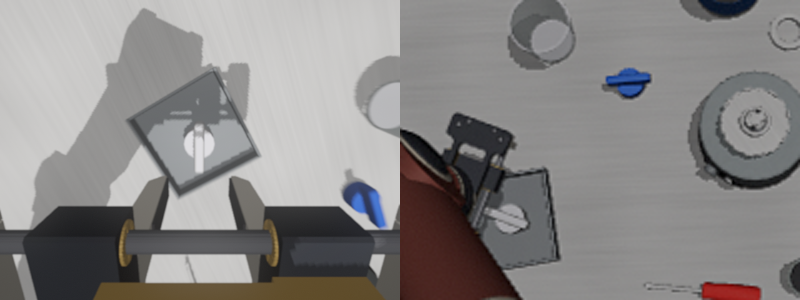

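The nut stands upright in the parts tray (left panel, (199,148)), and the disc with bare spindle is in view at (756,120) in the right panel. Going back over the spindle.

apply_moves:
  moves: [-0.05,-0.015,0.0125,-0.008,0,0,0,-0.05,-0.045,0.037,-0.015,0,0,0,-0.05,-0.075,0.062,-0.015,0,0,0,-0.05,-0.105,0.087,-0.015,0,0,0,-0.05,-0.135,0.112,-0.015,0,0,0]

```text
time_s: 17.07
tcp_pos: [520.1, 125.4, 191.6]
tcp_rot: [2.603, 1.759, -0.0]
wrist_force: [0.7, 0.8, -0.3]
width: 0.525
gripper_force: 0.0
```

apply_moves:
  moves: [-0.05,-0.03,0.025,0,0,0,0,-0.05,-0.06,0.05,0,0,0,0,-0.05,-0.09,0.075,0,0,0,0,-0.05,-0.12,0.1,0,0,0,0,-0.05,-0.135,0.113,0,0,0,0]

```text
time_s: 17.48
tcp_pos: [574.8, -47.3, 191.0]
tcp_rot: [2.608, 1.747, -0.004]
wrist_force: [0.2, -0.8, 0.0]
width: 0.524
gripper_force: 0.0
```

apply_moves:
  moves: [-0.05,-0.006,0.005,0,0,0,0,-0.05,-0.006,0.005,0,0,0,0,-0.05,-0.006,0.005,0,0,0,0,-0.05,-0.006,0.005,0,0,0,0,-0.05,-0.006,0.005,0,0,0,0]

```text
time_s: 17.9
tcp_pos: [576.4, -44.7, 192.0]
tcp_rot: [-2.599, -1.763, -0.001]
wrist_force: [0.7, 0.3, 0.3]
width: 0.526
gripper_force: 0.0
```

```bash
python3 - <<'E'
from h import *
s=manip.state();goto(576.4,-46.7,68,128,s=s)
f=manip.grab_frame("wrist");save("w5",cv2.resize(f["image"][90:350,160:400],None,fx=2.3,fy=2.3,interpolation=2))
E
```

```text
t 17.9 at [576.4 -44.7 192. ] yaw 68.3 shift [-0.0019  0.0008  0.064 ] turn [-0.001 -0.001  0.005] q [ 0.2   0.56 -0.24  1.69  0.16  0.91 -0.49] F [0.7 0.3 0.3] T [-0.034 -0.096  0.006] w 0.526 g 0.0
```

View pics/w5.png

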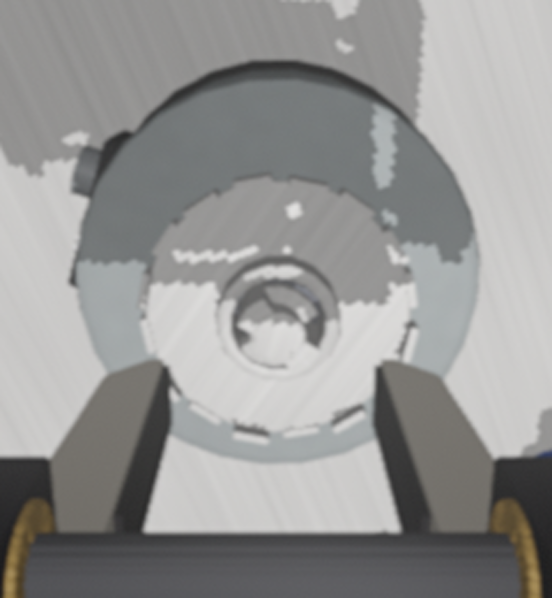

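The hub is at about (279,318) in the crop, close to midway between the fingertips (167 and 378), so a 1.5 mm nudge in tool y is enough. Descending with force checks.

apply_moves:
  moves: [-0.05,-0.001,0.001,0.01,0,0,0,-0.05,-0.002,0.0015,0.025,0,0,0,-0.05,-0.002,0.0015,0.04,0,0,0,-0.05,-0.002,0.0015,0.05,0,0,0,-0.05,-0.002,0.0015,0.054,0,0,0]

```text
time_s: 18.37
tcp_pos: [576.1, -49.6, 135.7]
tcp_rot: [-2.601, -1.758, 0.005]
wrist_force: [0.3, 0.5, -0.3]
width: 0.526
gripper_force: 0.0
```

apply_moves:
  moves: [-0.05,0,0,0.002,0,0,0,-0.05,0,0,0.004,0,0,0,-0.05,0,0,0.006,0,0,0,-0.05,0,0,0.0075,0,0,0,-0.05,0,0,0.0075,0,0,0]

```text
time_s: 18.78
tcp_pos: [577.6, -50.1, 130.5]
tcp_rot: [2.603, 1.758, 0.001]
wrist_force: [-0.2, -0.1, -0.2]
width: 0.526
gripper_force: 0.0
```

apply_moves:
  moves: [-0.05,0,0,0.0005,0,0,0,-0.05,0,0,0.001,0,0,0,-0.05,0,0,0.002,0,0,0,-0.05,0,0,0.003,0,0,0,-0.05,0,0,0.003,0,0,0]

```text
time_s: 19.2
tcp_pos: [577.3, -50.1, 127.2]
tcp_rot: [-2.603, -1.758, 0.0]
wrist_force: [0.8, 1.1, 0.2]
width: 0.524
gripper_force: 0.0
```

apply_moves:
  moves: [-0.05,0.0015,0.0005,0,0,0,0,-0.05,0.0028,0.0005,0,0,0,0,-0.05,0.0028,0.0005,0,0,0,0,0.3,0.0028,0.0005,0,0,0,0,1,0.0028,0.0005,0,0,0,0]
  newtons: 30

```text
time_s: 19.62
tcp_pos: [578.7, -47.5, 127.3]
tcp_rot: [-2.603, -1.758, 0.001]
wrist_force: [-1.6, 0.8, 1.9]
width: 0.43
gripper_force: 0.8
```

apply_moves:
  moves: [1,0,0,0,0,0,0,1,0,0,0,0,0,0,1,0,0,0,0,0,0,1,0,0,0,0,0,0,1,0,0,0,0,0,0]

```text
time_s: 20.03
tcp_pos: [578.5, -47.5, 127.3]
tcp_rot: [-2.603, -1.758, 0.001]
wrist_force: [-0.4, 0.7, 1.1]
width: 0.416
gripper_force: 30.0
```

apply_moves:
  moves: [1,0,0,-0.0005,0,0,0,1,0,0,-0.0015,0,0,0,1,0,0,-0.003,0,0,0,1,0,0,-0.0045,0,0,0,1,0,0,-0.006,0,0,0]

```text
time_s: 20.45
tcp_pos: [579.0, -47.9, 133.4]
tcp_rot: [2.604, 1.758, 0.0]
wrist_force: [-0.3, -0.3, -1.0]
width: 0.42
gripper_force: 30.0
```

```bash
python3 - <<'E'
from h import *
s=manip.state();goto(491,-330,68,220,s=s)
E
```

```text
t 20.45 at [579.  -47.9 133.4] yaw 68.0 shift [-0.2945  0.0238 -0.0866] turn [0.    0.    0.001] q [ 0.19  0.63 -0.22  1.74  0.19  0.79 -0.51] F [-0.3 -0.3 -1. ] T [-0.027 -0.042 -0.016] w 0.42 g 30.0
```

apply_moves:
  moves: [1,0,0,-0.006,0,0,0,1,0,0,-0.016,0,0,0,1,0,0,-0.031,0,0,0,1,0,0,-0.051,0,0,0,1,0,0,-0.07,0,0,0]

```text
time_s: 20.87
tcp_pos: [578.9, -47.6, 205.0]
tcp_rot: [2.603, 1.758, 0.001]
wrist_force: [0.7, -0.6, -2.1]
width: 0.411
gripper_force: 30.0
```

apply_moves:
  moves: [1,-0.012,0.001,0,0,0,0,1,-0.038,0.003,0,0,0,0,1,-0.072,0.006,0,0,0,0,1,-0.108,0.009,0,0,0,0,1,-0.144,0.012,0,0,0,0]

```text
time_s: 21.28
tcp_pos: [534.8, -187.9, 203.0]
tcp_rot: [2.603, 1.759, -0.002]
wrist_force: [0.9, -0.0, -2.9]
width: 0.415
gripper_force: 30.0
```

apply_moves:
  moves: [1,-0.036,0.003,0,0,0,0,1,-0.072,0.006,0,0,0,0,1,-0.106,0.009,0,0,0,0,1,-0.135,0.011,0,0,0,0,1,-0.15,0.012,0,0,0,0]

```text
time_s: 21.7
tcp_pos: [487.2, -336.0, 202.6]
tcp_rot: [2.609, 1.747, -0.007]
wrist_force: [-0.8, 0.3, -2.0]
width: 0.414
gripper_force: 30.0
```

```bash
python3 - <<'E'
from h import *
s=manip.state();goto(491,-330,68,36,s=s)
f=manip.grab_frame("wrist");import pickle;pickle.dump((s,f),open("f6.pkl","wb"));save("w6",f["image"])
E
```

```text
t 21.7 at [ 487.2 -336.   202.6] yaw 67.6 shift [0.0077 0.0015 0.1666] turn [-0.002  0.004 -0.007] q [ 0.71  0.57 -0.23  1.64  0.16  0.96  0.03] F [-0.8  0.3 -2. ] T [-0.047 -0.031 -0.032] w 0.414 g 30.0
```

View pics/w6.png

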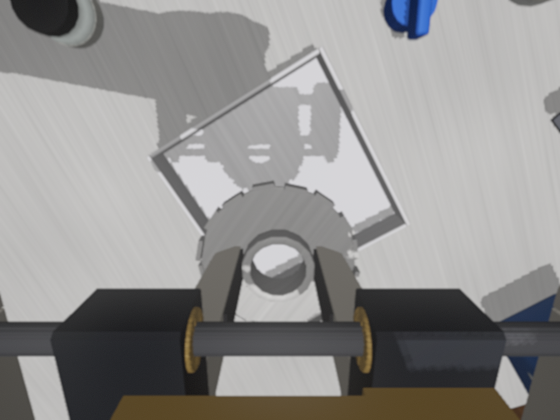

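The disc is held level, hub at (278,265). The visible tray corners are (152,157), (319,50) and (405,222).

```bash
python3 - <<'E'
from h import *
import pickle
s,f=pickle.load(open("f6.pkl","rb"))
q=[onz(f,u,v,40,s) for u,v in((152,157),(405,222),(319,50))];c=(q[0]+q[1])/2
print(c,np.linalg.norm(q[0]-q[2]),np.linalg.norm(q[1]-q[2]));goto(c[0],c[1],68,36)
E
```

```text
[ 493.2666493 -333.3491392   40.       ] 180.03167512809802 182.2715035230097
t 21.75 at [ 486.3 -338.3  202.5] yaw 67.4 shift [0.0084 0.0048 0.1664] turn [-0.002  0.006 -0.01 ] q [ 0.71  0.57 -0.23  1.64  0.16  0.96  0.03] F [-1.8 -2.9 -2.7] T [-0.354  0.012 -0.034] w 0.415 g 30.0
```

apply_moves:
  moves: [1,0.003,0.001,0.02,0,0,0,1,0.006,0.003,0.05,0,0,0,1,0.007,0.003,0.085,0,0,0,1,0.007,0.003,0.115,0,0,0,1,0.007,0.003,0.135,0,0,0]

```text
time_s: 22.17
tcp_pos: [494.4, -323.2, 65.1]
tcp_rot: [-2.6, -1.756, 0.004]
wrist_force: [-0.4, 0.5, -2.1]
width: 0.413
gripper_force: 30.0
```

apply_moves:
  moves: [1,0,0,0.01,0,0,0,1,0,0,0.017,0,0,0,1,0,0,0.021,0,0,0,1,0,0,0.023,0,0,0,1,0,0,0.023,0,0,0]

```text
time_s: 22.58
tcp_pos: [497.3, -324.4, 46.1]
tcp_rot: [2.602, 1.757, 0.001]
wrist_force: [-0.1, 1.2, -1.8]
width: 0.415
gripper_force: 30.0
```

apply_moves:
  moves: [1,0,0,0.002,0,0,0,1,0,0,0.004,0,0,0,1,0,0,0.006,0,0,0,1,0,0,0.007,0,0,0,1,0,0,0.007,0,0,0]

```text
time_s: 23.0
tcp_pos: [496.6, -323.9, 38.3]
tcp_rot: [-2.603, -1.758, 0.0]
wrist_force: [-0.9, 0.1, -1.8]
width: 0.412
gripper_force: 30.0
```

apply_moves:
  moves: [1,0,0,0.0006,0,0,0,1,0,0,0.0012,0,0,0,1,0,0,0.0018,0,0,0,1,0,0,0.0024,0,0,0,1,0,0,0.003,0,0,0]

```text
time_s: 23.42
tcp_pos: [496.7, -324.0, 35.3]
tcp_rot: [-2.604, -1.758, -0.0]
wrist_force: [0.5, 0.4, -2.0]
width: 0.414
gripper_force: 30.0
```

apply_moves:
  moves: [1,0,0,0.0003,0,0,0,1,0,0,0.0006,0,0,0,1,0,0,0.0009,0,0,0,1,0,0,0.0012,0,0,0,1,0,0,0.0012,0,0,0]

```text
time_s: 23.83
tcp_pos: [496.7, -324.0, 34.1]
tcp_rot: [-2.603, -1.758, -0.0]
wrist_force: [-0.2, 0.4, -2.3]
width: 0.416
gripper_force: 30.0
```

apply_moves:
  moves: [1,0,0,0.0003,0,0,0,1,0,0,0.0006,0,0,0,1,0,0,0.0009,0,0,0,1,0,0,0.0012,0,0,0,1,0,0,0.0012,0,0,0]

```text
time_s: 24.25
tcp_pos: [496.8, -324.0, 33.4]
tcp_rot: [2.604, 1.758, 0.0]
wrist_force: [-1.0, -0.3, 1.1]
width: 0.414
gripper_force: 30.0
```

The load has come off at z 33.4 (33.3 predicted). Releasing.

apply_moves:
  moves: [0.1,0,0,0,0,0,0,0.05,0,0,0,0,0,0,0,0,0,0,0,0,0,-0.05,0,0,0,0,0,0,-0.05,0,0,0,0,0,0]

```text
time_s: 24.67
tcp_pos: [496.8, -324.1, 33.0]
tcp_rot: [2.603, 1.758, 0.0]
wrist_force: [-0.0, -0.2, 0.5]
width: 0.519
gripper_force: 0.0
```

apply_moves:
  moves: [-0.05,0,0,-0.002,0,0,0,-0.05,0,0,-0.01,0,0,0,-0.05,0,0,-0.035,0,0,0,-0.05,0,0,-0.075,0,0,0,-0.05,0,0,-0.115,0,0,0]

```text
time_s: 25.08
tcp_pos: [495.9, -323.5, 148.9]
tcp_rot: [-2.601, -1.757, 0.001]
wrist_force: [0.6, -0.6, -0.2]
width: 0.526
gripper_force: 0.0
```

apply_moves:
  moves: [-0.05,0,0,-0.03,0,0,0,-0.05,0,0,-0.05,0,0,0,-0.05,0,0,-0.06,0,0,0,-0.05,0,0,-0.06,0,0,0,-0.05,0,0,-0.06,0,0,0]

```text
time_s: 25.5
tcp_pos: [496.3, -323.8, 207.6]
tcp_rot: [-2.603, -1.758, 0.001]
wrist_force: [-0.0, -0.1, -0.8]
width: 0.524
gripper_force: 0.0
```

```bash
python3 - <<'E'
from h import *
f=manip.grab_frame("wrist");t=manip.grab_frame("top")
cv2.imwrite("pics/end.png",np.hstack([cv2.resize(f["image"],(400,300)),cv2.resize(t["image"],(400,300))])[:,:,::-1])
E
```

```text
(no output)
```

View pics/end.png

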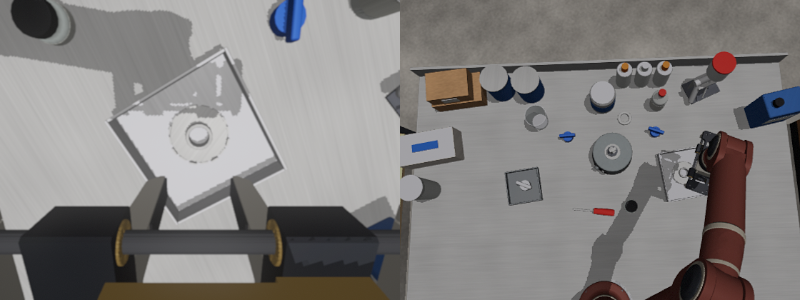

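The disc lies flat in the wash tray (left panel, (199,135)). The nut is in the parts tray (right panel, (524,185)), and the bystanders are where they were.

```bash
python3 -c "
from cell import manip
print(manip.hand_in())"
```

```text
the job is handed in; nothing more can be done
None
```

The job is handed in at about 26 s of the 61 s allowed: the nut came free at its stop and stands in the parts tray, the disc lies flat in the wash tray, and the other things on the bench look unmoved in the last camera view.

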